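Book in a seized mini phone with a fresh tray from the dispenser

TASK

Book in the little red phone for its evidence photograph: pull the bottom blue tray straight out of the dispenser, leaving the other trays in it, and set the tray down on the photo board with its long side snug along the long leg of the white L-scale and its end snug against the short leg. Then lay the red phone flat in that tray, keypad up; drop neither of them, and leave everything else on the desk undisturbed.

Things in the scene. Friction and masses are not known exactly. Their poses are not given: they have to be found in the camera images.
- dispenser: Fixed grey sheet-metal gravity dispenser, 255 x 100 x 145 mm, with a stack of 4 like blue trays leaning back at 45 degrees: each sits 25 mm higher and 25 mm farther back than the one below. Origin on the desk; -x is the level way out, toward the robot and mid-desk; z up. Base plate 5 mm thick, x -95 to 160, y +-50 mm, carries the bottom tray. The top trays drop one place when it is out.
- exit (a point): On the dispenser at x=-85, y=0, z=5 mm: the middle of the lower edge of the bottom tray's nose (front end) at the start. The tray's front 25 mm is bare at both sides and above, but for the strap. Side rails 25 mm high (y +-33 to 36) start 43 mm behind the nose, taller cheeks behind those. Pulling takes a few N; tray free of the others after 95 mm, off the plate after 128 mm.
- gate_low (a point): Lower end of the dispenser's gate: an aluminium strap 36 mm wide, 2.5 mm thick, down the middle of its front, that holds back all trays but the bottom one. This end is at dispenser x=-81, y=0, z=38 mm, 8 mm above the bottom tray's rim.
- gate_top (a point): Upper end of the same strap, at dispenser x=11, y=0, z=129 mm; the strap leans back at 45 degrees between the two ends and is the first thing a gripper over the nose would hit.
- tray1: The bottom tray of the stack, the one to take: blue rigid open-topped tray 116 (x) x 62 (y) x 25 (z) mm, walls and floor 3 mm, inside 110 x 56 mm and 22 deep, about 70 g. Origin at the centre of its underside, x along its length, z up. At the start its axes agree with the dispenser's and its origin is at x=-27, y=0, z=5 mm there.
- tray2: Second tray of the stack, the same; must stay in the dispenser.
- tray3: Third tray, the same; must stay in the dispenser.
- tray4: Top tray, the same; must stay in the dispenser.
- photo_board: Fixed grey photo board flat on the desk, 200 (x) x 280 (y) x 8 (z) mm, origin at the centre of its underside. On it a white L-scale with black ticks, a fixed fence 6 mm high, 12 wide: long leg along y on the +x side (inner face x=88), short leg along x on the +y side (inner face y=128, from x=-50). A tray snug in the corner: centre x=57, y=70, z=8 mm, its length along y.
- corner (a point): The inner corner of the L-scale, on the board's top surface: photo_board x=88, y=128, z=8 mm; the free board lies towards -x and -y.
- mini_phone: Small red mobile phone, 48 (x) x 22 (y) x 13 (z) mm, 30 g, loose on the desk with keypad and screen up (+z). Origin at the centre of its underside. A black charger stands close beside it, as near as 7 mm.
- charger: Bystander: black wall charger block 44 x 44 x 28 mm, loose, near the red phone. Origin at the centre of its underside.
- earbud_case: Bystander: black round earbud case, 50 mm across, 22 mm high, loose, lying on the photo board away from the corner. Origin at the centre of its underside.
- smartphone: Bystander: black smartphone 150 (x) x 72 (y) x 9 (z) mm lying flat and loose between dispenser and photo board. Origin at the centre of its underside.
- bottle: Bystander: green drink bottle, 64 mm across, 190 mm tall, standing loose between dispenser and photo board, nearer or farther. Origin at the centre of its underside.
Things that resemble listed ones, but are neither listed nor needed, are in the scene too. Leave any orange look-alike of the tray1 alone. What is shaped like the tray2 but turquoise is not meant.

How it is judged (in metres and radians):
On the way, in this order (a step that is already met when the one before it is completed fails the run):
1. the bottom tray has been drawn straight out of the front of the dispenser, at least 91 mm, still low and in line (x of tray1 in the frame of dispenser between -0.2 and -0.118 m and y of tray1 in the frame of dispenser between -0.03 and 0.03 m and z of tray1 in the frame of dispenser below 0.05 m), for 0.05 s.
2. the tray lies on the photo board in the corner of the L-scale, within 5 mm of both legs and square, the red phone not yet in it (x of tray1 in the frame of photo_board between 0.052 and 0.06 m and y of tray1 in the frame of photo_board between 0.065 and 0.073 m and z of tray1 in the frame of photo_board below 0.011 m and angle between the x axis of tray1 and the y axis of photo_board, either way round below 0.06 rad and distance between mini_phone and tray1 above 0.1 m), for 0.2 s.
At the end, for the whole second after the job is handed in: The tray lies flat in the corner of the L-scale, at most 5 mm from either leg and square within 0.06 rad; the red phone lies flat on its floor, keypad up within 0.1 rad; both at rest; the other three trays are still in the dispenser, none more than 30 mm forward of the bottom place (x of tray1 in the frame of photo_board between 0.052 and 0.06 m and y of tray1 in the frame of photo_board between 0.065 and 0.073 m and z of tray1 in the frame of photo_board below 0.011 m and angle between the x axis of tray1 and the y axis of photo_board, either way round below 0.06 rad and angle between tray1's own z axis and vertical below 0.05 rad and x of mini_phone in the frame of tray1 between -0.046 and 0.046 m and y of mini_phone in the frame of tray1 between -0.02 and 0.02 m and z of mini_phone in the frame of tray1 below 0.006 m and angle between mini_phone's own z axis and vertical below 0.1 rad and linear speed of each of mini_phone, tray1 below 0.02 m/s and x of each of tray2, tray3, tray4 in the frame of dispenser above -0.06 m and horizontal distance between each of tray2, tray3, tray4 and dispenser below 0.09 m); the robot touches nothing.
It fails at once if the charger, earbud case, smartphone or bottle is pushed more than 15 mm (distance of any of charger, earbud_case, smartphone, bottle from where it was at the start of the episode above 0.015 m).
It fails at once if the bottle is knocked over (angle between bottle's own z axis and vertical above 0.3 rad).
It fails at once if another tray comes out of the front of the dispenser (x of any of tray2, tray3, tray4 in the frame of dispenser below -0.065 m).
It fails at once if the red phone is dropped (falls freely by more than about 18 mm) (linear speed of mini_phone above 0.6 m/s and contact force between the fingers and mini_phone below 0.05 N).
It fails at once if the tray is dropped (falls freely by more than about 18 mm) (linear speed of tray1 above 0.6 m/s and contact force between the fingers and tray1 below 0.05 N).
It also fails if it takes over 72 s, if anything falls off the work surface, if the arm or the gripper's body presses on something with over 40 N, if the wrist force passes 120 N, or if a joint passes its speed limit or range.

ROBOT

A 6-joint arm with a two-finger parallel gripper is mounted at the origin on the work surface. World frame = base frame: x ahead of the robot, y to its left, z up, the work surface at z = 0. Lengths are in mm, angles in rad, forces in N, time in s.
With the tool pointing down it reaches from about 350 to 925 mm from the base axis. Payload 6.4 kg.
Tool frame: the origin (TCP) lies between the finger pads; the fingertips stand r.tip_reach ahead of it and the grasp point (between the pads) lies 8 mm behind it (r.tip_reach is the distance from the TCP to the fingertips, in mm); z points along the fingers, y is the line along which they close (so a half turn about z gives the same grasp; the last joint's range is limited). The gripper opens to 85 mm and grips with 20 to 120 N. Pads are 22 mm wide; open, the fingers measure 114 mm over their backs; the gripper's body (76 mm by 85 mm) begins 54 mm behind the grasp point. The pads swing forward as they close: fully open they stand 13 mm farther back than shut.
Start: joints at [-1.315, 0.245, 1.558, -0, 1.339, -0.174], TCP at [270.854, -590.891, 214.79] pointing down, gripper open.
Joint ranges: [-3.13, 3.13], [-1.02, 2.26], [0.13, 2.54], [-0.95, 4.09], [0.21, 2.88], [-2.74, 2.74]. Speed limits (rad/s): [2.57, 2.57, 3.14, 3.14, 3.14, 3.14].

INTERFACE

Orientations are given as a rotation vector (axis times angle).
In Python, from station import r gives the robot as it stands.
- The arm moves only by the tool apply_moves, never from a script. Its argument "steps" is text: rows parted by semicolons, each of 5 numbers parted by spaces: the shift along the tool's x, y, z in mm, then the turn about the tool's z in rad, then the opening, from 0 (shut) to 1 (fully open). A call has 1 to 8 rows; each row shifts and turns the commanded pose from where the row before left it, along the tool's axes as they then stand; what a row does not reach is not made up. A row lasts 1/10 s, in which the tool goes at most 50 mm and 8.59 degrees, less where a joint would pass 70% of its speed; a pose out of reach is approached as far as the arm can. A call is refused whole if a number of a shift passes 50 or a number of a turn 0.15, either way. A call with a gripper value outside its range is refused whole. The fingers move at their own pace and stop on an object; "newtons" is the grip in N (left out, the last holds). Time passes only in rows, so rows that do not move let the fingers close. It gives the time, the measured TCP pose, the force, the opening and the grip force at its end, in the units of the state.
- r.sense(): the state, without advancing time (a new reading comes with each control period).
- r.read_camera(name): name is "side" or "top"; returns a dict with "pixels" (384x512x3 uint8, red, green, blue), "fx", "fy", "cx", "cy" (pixels), "cam_to_world" (4x4, takes a point from camera to world coordinates). Camera axes: x right, y up, looking along -z (the intrinsics and any distortion apply to the point x, -y, -z); pixel columns grow to the right and rows downward; lengths in mm; the calibration is good to about 2 mm. A picture is of the moment at which its call begins. There is no depth.
- r.sign_off(): hands the job in; it is judged then, once.
Trained networks look in the newest picture that a camera, given by its name, has taken for a name from the list of things; names that differ only in an ending like _2 or _b are one class to them, and where a whole thing is asked for, a point or a joint stands for the part that bears it (a point fixed in the world has none). Each returns a list of dicts, best first, with "conf" (0 to 1); they miss things now and then, are a little off and sometimes report something else, mostly with a low value. They report only what shows in the picture. A call takes as long as a camera call. They do not tell look-alikes from the thing itself.
- r.recognise(query, camera): "location" ([x, y, z] in mm, in the coordinates of the camera as it stood for that picture, good to about 4 mm: the middle of the surface that is visible of it).
- r.masks_of(query, camera): "mask" (384x512 bool, what is visible of it).
The state is a dict: "clock": time; "qpos": joint angles; "joint_velocities": joint speeds; "tau": joint torques, N m; "tool_pos": TCP position; "eef_rot": TCP orientation; "wrist_force": force on the tool from outside, world axes, zero at the start; "ft_torque": the same for the moment, N m; "finger_gap": finger opening in mm; "finger_force": force on a finger pad.
Only numpy, scipy, OpenCV 4.12 (cv2) and the standard library are available. Lean on these libraries where they do the work, as an engineer would, in place of code of your own. Each camera call takes 0.05 s, during which the arm holds its last target. There are 200 camera calls.

## Working session

There is one attempt and no reset: what is moved stays moved. The work goes in short steps, Python scripts to look and compute and a tool call to move; the robot and the scene stay as the last step left them, time stands still between calls to the robot, and variables do not carry over. Pictures are saved under pics/ and viewed, at most 10 in all, crops included, and the job is handed in when it is done.

Besides the shell and the picture viewer there is one more tool, called after "Request:" as name(argument=value, ...), one argument or row to a line, values as JSON. apply_moves: Moves the arm, as the interface text tells. Its arguments: {"type":"object","properties":{"steps":{"type":"string"},"newtons":{"type":"number"}},"required":["steps"]}

```bash
ls; mkdir -p pics; cat > h.py <<'E'
import numpy as np,cv2
from station import r
def shot(n,f=None):
    c=r.read_camera(n)
    if f: cv2.imwrite('pics/'+f,c['pixels'][:,:,::-1])
    return c
def w(c,p): return (np.array(c['cam_to_world'])@np.r_[p,1])[:3]
def proj(c,P):
    q=np.linalg.inv(c['cam_to_world'])@np.r_[P,1]
    return np.array([c['cx']+c['fx']*q[0]/-q[2], c['cy']+c['fy']*-q[1]/-q[2]])
def ray(c,u,v):
    M=np.array(c['cam_to_world']); d=M[:3,:3]@np.array([(u-c['cx'])/c['fx'],-(v-c['cy'])/c['fy'],-1]); return M[:3,3],d
def at(c,u,v,z):
    o,d=ray(c,u,v); return o+d*(z-o[2])/d[2]
def tri(c1,p1,c2,p2):
    o1,d1=ray(c1,*p1);o2,d2=ray(c2,*p2)
    t=np.linalg.lstsq(np.c_[d1,-d2],o2-o1,rcond=None)[0]
    a,b=o1+t[0]*d1,o2+t[1]*d2
    return (a+b)/2,np.linalg.norm(a-b)
E
python3 - <<'E'
from h import *
s=r.sense();print({k:np.round(v,3) for k,v in s.items()},r.tip_reach)
C={n:shot(n,n+'0.png') for n in('side','top')}
for n,c in C.items():
    print(n,c['fx'],c['fy'],c['cx'],c['cy'],[k for k in c]);print(np.round(c['cam_to_world'],3))
    for q in('dispenser','exit','gate_low','gate_top','tray1','photo_board','corner','mini_phone','charger','earbud_case','smartphone','bottle'):
        for d in r.recognise(q,n)[:5]:
            P=w(c,d['location']);print(n,q,round(d['conf'],2),P.round(0),proj(c,P).round(0))
E
```

```text
pics
{'clock': np.float64(0.0), 'qpos': array([-1.315,  0.246,  1.559, -0.   ,  1.339, -0.174]), 'joint_velocities': array([-0.   ,  0.002,  0.   ,  0.   ,  0.001, -0.001]), 'tau': array([ 0.0000e+00, -4.2950e+01, -3.2613e+01, -0.0000e+00,  5.0000e-03,
        0.0000e+00]), 'tool_pos': array([ 270.687, -590.289,  213.655]), 'eef_rot': array([-3.067, -0.669,  0.   ]), 'wrist_force': array([-0.042, -0.462,  0.008]), 'ft_torque': array([ 0.033, -0.015, -0.053]), 'finger_force': np.float64(0.0), 'finger_gap': np.float64(85.04)} 11.0
side 366.24238742936075 366.24238742936075 249.6991250023767 185.9383491713919 ['pixels', 'fx', 'fy', 'cx', 'cy', 'cam_to_world']
[[-8.18000e-01  3.61000e-01 -4.48000e-01  1.51260e+02]
 [-5.74000e-01 -4.85000e-01  6.59000e-01  6.52816e+02]
 [ 2.00000e-02  7.96000e-01  6.04000e-01  6.74927e+02]
 [ 0.00000e+00  0.00000e+00  0.00000e+00  1.00000e+00]]
side dispenser 0.89 [672. 340.  64.] [132. 252.]
side exit 0.56 [670. 337.  58.] [135. 254.]
side gate_low 0.78 [667. 338.  64.] [135. 253.]
side gate_top 0.59 [667. 338.  60.] [135. 254.]
side tray1 0.91 [741.  59
[... 1041 characters left out ...]
p gate_low 0.86 [660. 291.  76.] [162. 155.]
top gate_top 0.75 [662. 296.  79.] [160. 155.]
top tray1 0.94 [737.  57.   5.] [245. 135.]
top tray1 0.9 [430. 441.   3.] [116. 240.]
top tray1 0.65 [702. 335.  85.] [146. 141.]
top tray1 0.49 [628. 250.  31.] [180. 170.]
top tray1 0.41 [636. 273.  56.] [170. 165.]
top photo_board 0.9 [ 538. -378.    9.] [393. 195.]
top corner 0.87 [ 532. -380.    4.] [393. 198.]
top mini_phone 0.66 [417. 250.  15.] [181. 242.]
top charger 0.84 [372. 301.  27.] [162. 259.]
top earbud_case 0.52 [ 480. -319.   27.] [377. 215.]
top smartphone 0.93 [ 690. -146.    7.] [313. 148.]
top bottle 0.78 [438. -84. 126.] [301. 230.]
top bottle 0.22 [640. 273.  57.] [170. 164.]
```

View pics/side0.png

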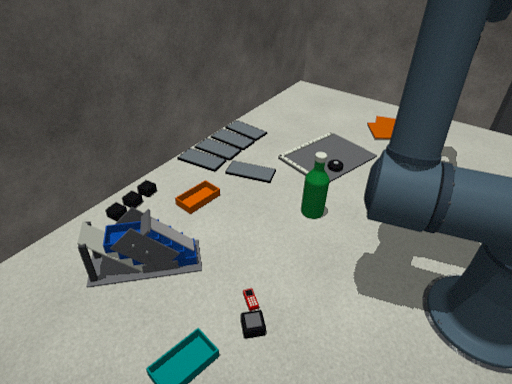

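View pics/top0.png

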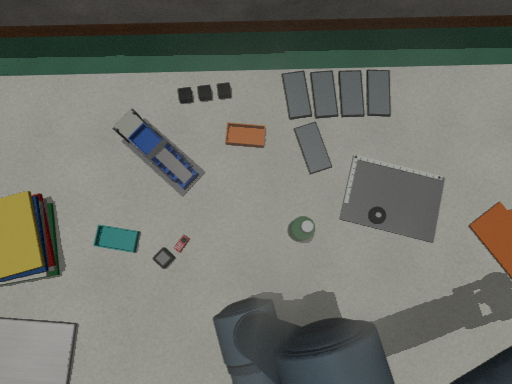

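```bash
python3 - <<'E'
import cv2,numpy as np
a=cv2.imread('pics/top0.png');b=cv2.imread('pics/side0.png')
A=cv2.resize(a[110:290,95:235],(460,591),interpolation=cv2.INTER_CUBIC)
cv2.imwrite('pics/c1.png',np.hstack([A[:590,:],cv2.resize(b[200:350,80:160],(315,590),interpolation=cv2.INTER_CUBIC)]))
B=cv2.resize(a[130:260,340:450],(500,591),interpolation=cv2.INTER_CUBIC)
cv2.imwrite('pics/c2.png',B)
E
```

```text
(no output)
```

View pics/c1.png

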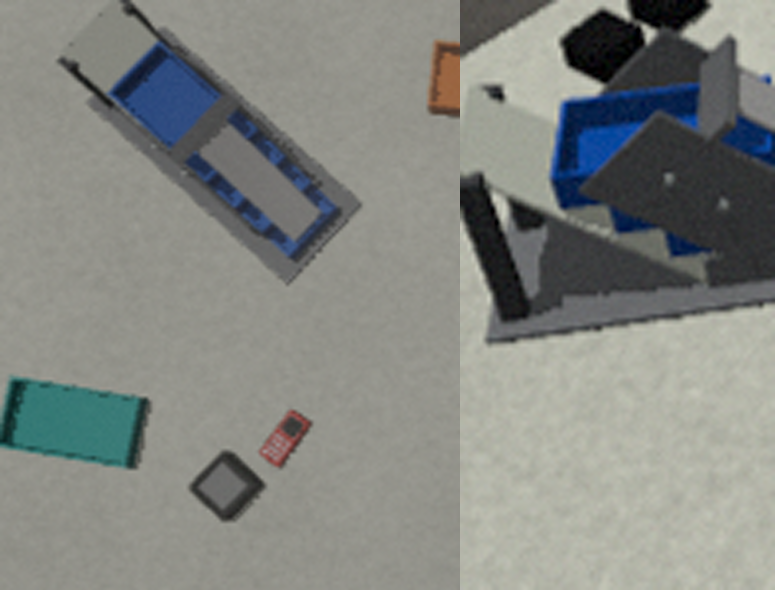

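View pics/c2.png

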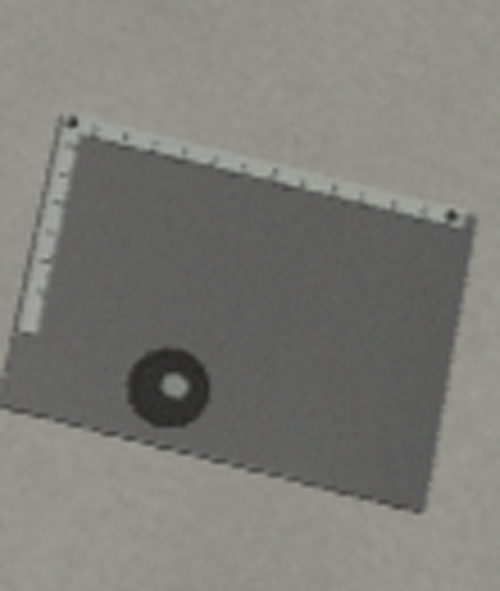

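Look-alikes:
- **Trays:** an orange tray sits at top (245,135) and a turquoise one at (117,240). The blue stack is in the dispenser, and the bottom tray's nose is at about (190,182), so that's the one I want.
- **Phones:** the red phone is at (181,242), with the charger off its lower end at (164,258).
- **Photo board:** the L's inner corner is at about (357,160).

Next I'll fit poses to the corners and check them with an overlay.

```bash
cat > fit.py <<'E'
from h import *
from scipy.optimize import least_squares
def W(p,q): # p=x,y,yaw ; q local pts
    q=np.atleast_2d(q).astype(float);c,s=np.cos(p[2]),np.sin(p[2])
    return np.c_[p[0]+c*q[:,0]-s*q[:,1],p[1]+s*q[:,0]+c*q[:,1],q[:,2]]
def fit(obs,p0):
    f=lambda p:np.concatenate([proj(c,W(p,l)[0])-uv for c,l,uv in obs])
    s=least_squares(f,p0,x_scale=[10,10,.05],loss='soft_l1');return s.x,s.fun.reshape(-1,2)
E
python3 - <<'E'
from fit import *
C={n:shot(n) for n in('side','top')};T,S=C['top'],C['side']
k=lambda x,y:(95+x/3.286,110+y/3.283)
k2=lambda x,y:(340+x/4.545,130+y/4.546)
D,e=fit([(T,(-95,-50,5),k(362,205)),(T,(-95,50,5),k(289,284)),(S,(-95,50,5),(201,268)),(S,(160,50,0),(87.6,286.5))],[600,250,.75])
print('disp',D,e.round(1).tolist())
B,e=fit([(T,(100,140,8),k2(60,115)),(T,(100,-140,8),k2(476,217)),(T,(-100,-140,8),k2(424,513)),(T,(-100,140,8),k2(2,407)),(T,(88,128,8),k2(78,138))],[540,-380,-.2])
print('board',B,e.round(1).tolist())
P,e=fit([(T,(24,11,13),k(293,410)),(T,(24,-11,13),k(312,420)),(T,(-24,-11,13),k(277,468)),(T,(-24,11,13),k(258,455))],[415,250,-.6])
print('phone',P,e.round(1).tolist())
np.savez('poses.npz',D=D,B=B,P=P)
tr=[(x,y,z) for z in(5,30) for x,y in((-85,-31),(-85,31),(31,31),(31,-31))]
def box(c,im,o,sc,p,q,col):
    pts=np.array([proj(c,x) for x in W(p,q)]);cv2.polylines(im,[np.int32(((pts+.5-o)*sc))],True,col,1)
def pic(c,x0,y0,x1,y1,sc):
    im=cv2.resize(np.ascontiguousarray(c['pixels'][y0:y1,x0:x1,::-1]),None,fx=sc,fy=sc,interpolation=cv2.INTER_CUBIC);o=np.array([x0,y0])
    box(c,im,o,sc,D,[(-95,-50,5),(-95,50,5),(160,50,5),(160,-50,5)],(0,255,255))
    box(c,im,o,sc,D,tr[4:],(0,255,0))
    box(c,im,o,sc,D,[(-81,-18,38),(-81,18,38),(11,18,129),(11,-18,129)],(0,0,255))
    box(c,im,o,sc,B,[(-100,-140,8),(-100,140,8),(100,140,8),(100,-140,8)],(0,255,255))
    box(c,im,o,sc,B,[(-50,128,14),(88,128,14),(88,-140,14)],(0,255,0))
    box(c,im,o,sc,P,[(-24,-11,13),(-24,11,13),(24,11,13),(24,-11,13)],(255,255,0))
    return im
a=pic(T,110,105,215,265,3.75);b=pic(S,75,200,205,290,3);c=pic(T,335,145,450,250,3)
H=np.zeros((600,790,3),np.uint8);H[:600,:393]=a[:600,:393];H[:270,395:785]=b[:270,:390];H[275:275+315,395:395+345]=c
cv2.imwrite('pics/ov.png',H)
E
```

```text
disp [654.78608553 282.14293828   0.81229904] [[0.3, -0.7], [-0.5, -0.2], [1.5, 0.5], [-0.3, -0.1]]
board [ 5.29309836e+02 -3.76852812e+02 -2.73465227e-01] [[0.4, 0.1], [0.3, -0.1], [0.4, 0.1], [-0.6, 0.1], [-0.5, -0.2]]
phone [413.95721656 247.76940078  -0.64791621] [[-0.4, -0.4], [-0.2, 1.0], [0.4, 0.1], [0.1, -0.5]]
```

View pics/ov.png

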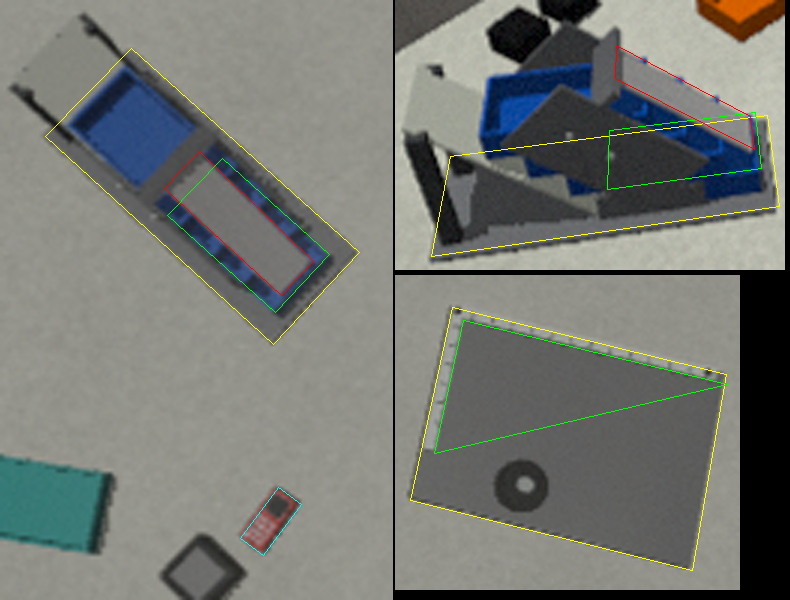

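The overlay matches to about 1 px: plate, strap and board outlines lie on their images, and the phone box sits on the red phone. I'll refine the nose position from blue pixels and compute the approach.

```bash
python3 - <<'E'
from fit import *
z=np.load('poses.npz');D,B,P=z['D'],z['B'],z['P']
def loc(p,X):
    c,s=np.cos(p[2]),np.sin(p[2]);d=X[:,:2]-p[:2];return np.c_[c*d[:,0]+s*d[:,1],-s*d[:,0]+c*d[:,1]]
T=shot('top');S=shot('side')
for c,h in((T,30),):
    im=c['pixels'].astype(int);m=(im[:,:,2]>im[:,:,0]+35)&(im[:,:,2]>im[:,:,1]+20)&(im[:,:,2]>60)
    v,u=np.nonzero(m);X=np.array([at(c,a,b,h) for a,b in zip(u,v)]);L=loc(D,X)
    f=L[(L[:,0]<-60)&(L[:,0]>-110)];
    for y0 in range(-35,35,10):
        g=f[(f[:,1]>=y0)&(f[:,1]<y0+10)];print(y0,len(g),g[:,0].min().round(1) if len(g) else '')
    for x0 in (-90,-80,-70):
        g=f[(f[:,0]>=x0)&(f[:,0]<x0+10)];print(x0,g[:,1].min().round(1),g[:,1].max().round(1))
# side: nose bottom corner col
im=S['pixels'].astype(int);m=(im[:,:,2]>im[:,:,0]+35)&(im[:,:,2]>im[:,:,1]+20)&(im[:,:,2]>60);m[:, :80]=0
v,u=np.nonzero(m);k=u>185;print('side blue max u',u.max(),v[u==u.max()])
for q in((-85,31,5),(-85,31,30),(-85,-31,5),(-85,-31,30)): print(q,proj(S,W(D,q)[0]).round(1),proj(T,W(D,q)[0]).round(1))
# red phone
for c,n in((T,'T'),(S,'S')):
    im=c['pixels'].astype(int);m=(im[:,:,0]>im[:,:,1]+45)&(im[:,:,0]>im[:,:,2]+45);m=m.astype(np.uint8)
    _,lab,st,ce=cv2.connectedComponentsWithStats(m)
    for i in range(1,len(st)):
        if 15<st[i][4]<250: print(n,st[i],ce[i].round(1),at(c,*ce[i],13).round(1))
    print(n,proj(c,[P[0],P[1],13]))
s=r.sense();print(s['tool_pos'],s['eef_rot'])
g=W(D,(-79,0,0))[0];print('grasp',g,'yaw',D[2])
from scipy.spatial.transform import Rotation as R
print(R.from_rotvec(s['eef_rot']).as_matrix().round(3))
E
```

```text
-35 13 -83.0
-25 12 -82.9
-15 4 -82.6
-5 2 -82.2
5 4 -83.9
15 16 -83.7
25 16 -83.4
-90 -29.1 30.6
-80 -29.6 30.4
-70 -30.0 30.0
side blue max u 196 [255 256 257 258 259 260 261 262 263]
(-85, 31, 5) [197.5 262.9] [184.4 189.4]
(-85, 31, 30) [196.8 255.6] [182.9 188. ]
(-85, -31, 5) [195.3 244. ] [198.7 174.2]
(-85, -31, 30) [194.6 236.8] [197.4 172.4]
T [ 35 194   7   7  22] [ 38.6 196.5] [562.8 668.3  13. ]
T [ 45 226   9  40 136] [ 48.8 249.4] [407.9 629.7  13. ]
T [174 240  12  12  34] [179.8 246.1] [406.7 253.5  13. ]
T [181.74301856 243.52832008]
S [243 288  16  23 154] [250.6 299.7] [410.5 256.5  13. ]
S [251.67279492 296.0284285 ]
[ 270.84665979 -590.90002173  214.81311849] [3.06931770e+00 6.69860592e-01 1.63158083e-05]
grasp [600.44740128 224.7991732    0.        ] yaw 0.8122990411330657
[[ 0.909  0.417  0.   ]
 [ 0.417 -0.909 -0.   ]
 [ 0.     0.    -1.   ]]
```

Request:
apply_moves(
  steps="0 0 -45 -0.13 1; 0 0 -40 -0.13 1; 0 0 0 -0.122 1; 42 -17 0 0 1; 42 -17 0 0 1; 42 -17 0 0 1; 42 -17 0 0 1; 42 -17 0 0 1",
  newtons=40,
)

```text
clock: 2.3
tool_pos: [354.0, -378.3, 299.9]
eef_rot: [2.886, 1.24, 0.0]
wrist_force: [0.4, -0.2, -0.1]
finger_gap: 85.5
finger_force: 0.0
```

Request:
apply_moves(
  steps="42 -17 0 0 1; 42 -17 0 0 1; 42 -17 0 0 1; 42 -17 0 0 1; 42 -17 0 0 1; 42 -17 0 0 1; 42 -17 0 0 1; 42 -17 0 0 1",
)

```text
clock: 3.1
tool_pos: [486.6, -40.8, 300.1]
eef_rot: [2.886, 1.24, 0.001]
wrist_force: [0.9, -0.7, 1.3]
finger_gap: 85.3
finger_force: 0.0
```

```bash
cat > go.py <<'E'
# usage: go.py x y z phi  -> tool-frame shift still to do (turn first, then shift)
import sys
from fit import *
from scipy.spatial.transform import Rotation as R
s=r.sense();M=R.from_rotvec(s['eef_rot']).as_matrix();ph=np.arctan2(M[1,0],M[0,0])
print('t',s['clock'].round(2),'pos',s['tool_pos'].round(1),'phi',ph.round(4),'tilt',M[2,2].round(4),'gap',s['finger_gap'].round(1),'ff',s['finger_force'].round(1),'F',np.round(s['wrist_force'],1))
if len(sys.argv)>4:
    x,y,z,f=map(float,sys.argv[1:5]);c,q=np.cos(f),np.sin(f);d=np.array([x,y,z])-s['tool_pos']
    print('turn',round(ph-f,4),'shift',np.round([c*d[0]+q*d[1],q*d[0]-c*d[1],-d[2]],1))
E
python3 go.py 589.4 213.2 100 0.8123
```

```text
Traceback (most recent call last):
  File "go.py", line 6, in <module>
    print('t',s['clock'].round(2),'pos',s['tool_pos'].round(1),'phi',ph.round(4),'tilt',M[2,2].round(4),'gap',s['finger_gap'].round(1),'ff',s['finger_force'].round(1),'F',np.round(s['wrist_force'],1))
              ^^^^^^^^^^^^^^^^
AttributeError: 'float' object has no attribute 'round'
```

```bash
sed -i "s/^print('t'.*/print(*[np.round(v,4) for v in (s['clock'],s['tool_pos'],ph,M[2,2],s['finger_gap'],s['finger_force'],s['wrist_force'])])/" go.py
python3 go.py 589.4 213.2 60 0.8123
```

```text
3.1 [486.637  -40.7884 300.1458] 0.8119 -1.0 85.2851 0.0 [ 0.9006 -0.6855  1.3283]
turn -0.0004 shift [ 255.  -100.1  240.1]
```

Request:
apply_moves(
  steps="43 -17 0 0 1; 43 -17 0 0 1; 43 -17 0 0 1; 42 -16 0 0 1; 42 -17 0 0 1; 42 -16 0 0 1; 0 0 50 0 1; 0 0 50 0 1",
)

```text
clock: 3.9
tool_pos: [590.7, 212.9, 200.5]
eef_rot: [2.884, 1.243, 0.008]
wrist_force: [0.3, 0.3, -1.5]
finger_gap: 85.5
finger_force: 0.0
```

Request:
apply_moves(
  steps="0 0 50 0 1; 0 0 50 0 1; 0 0 40 0 1; 0 0 0 0 1",
)

```text
clock: 4.3
tool_pos: [583.8, 210.2, 52.9]
eef_rot: [-2.883, -1.239, 0.021]
wrist_force: [-0.9, -0.0, -0.8]
finger_gap: 85.2
finger_force: 0.0
```

```bash
python3 go.py 600.4 224.8 24 0.8123; python3 - <<'E'
from fit import *
T=shot('top');S=shot('side')
a=cv2.resize(T['pixels'][130:230,130:250,::-1],None,fx=3.3,fy=3.3,interpolation=cv2.INTER_CUBIC)
b=cv2.resize(S['pixels'][160:300,100:220,::-1],None,fx=3.3,fy=3.3,interpolation=cv2.INTER_CUBIC)
H=np.zeros((470,800,3),np.uint8);H[:a.shape[0],:a.shape[1]]=a;H[:b.shape[0],400:400+b.shape[1]]=b;cv2.imwrite('pics/p6.png',H)
E
```

```text
4.3 [583.8332 210.2028  52.8583] 0.8118 -0.9999 85.2073 0.0 [-0.9444 -0.0025 -0.8036]
turn -0.0005 shift [22.   2.  28.9]
```

View pics/p6.png

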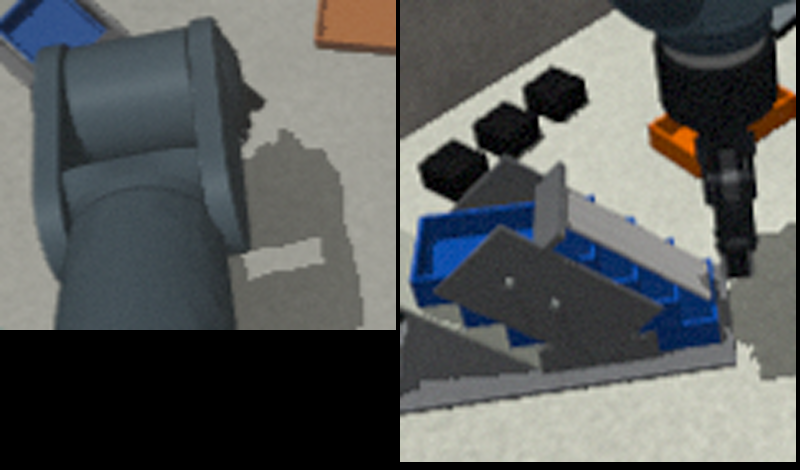

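The gripper is in front of the nose, clear of the strap. The near fingertip is at side px (202,243), which I'll use to check the fingertip height.

```bash
python3 go.py 600.4 224.8 24 0.8123; python3 - <<'E'
from fit import *
S=shot('side');s=r.sense();p=s['tool_pos']
g=[p[0],p[1],.8123]
for dx in(-11,11):
  for y in(43,57):
    for h in(-11,2): print(dx,y,h,proj(S,W(g,(dx,y,p[2]+h))[0]).round(1))
E
```

```text
4.4 [589.4811 211.2179  60.3848] 0.8118 -1.0 85.5242 0.0 [0.0428 0.8059 1.1967]
turn -0.0005 shift [17.4 -1.4 36.4]
-11 43 -11 [205.9 251.2]
-11 43 2 [205.6 247.2]
-11 57 -11 [206.5 255.7]
-11 57 2 [206.2 251.8]
11 43 -11 [196.2 252.5]
11 43 2 [195.8 248.5]
11 57 -11 [196.7 257.1]
11 57 2 [196.3 253.1]
```

Request:
apply_moves(
  steps="0 -1 18 0 1; 0 0 18 0 1; 0 0 0 0 1; 6 0 0 0 1; 6 0 0 0 1; 5 0 0 0 1; 0 0 0 0 1; 0 0 0 0 1",
)

```text
clock: 5.25
tool_pos: [600.5, 224.4, 24.1]
eef_rot: [2.886, 1.241, 0.001]
wrist_force: [-1.0, 0.2, -0.1]
finger_gap: 85.1
finger_force: 0.0
```

```bash
python3 go.py 600.4 224.8 24 0.8123; python3 - <<'E'
from fit import *
S=shot('side');s=r.sense();p=s['tool_pos']
g=[p[0],p[1],.8123]
b=cv2.resize(S['pixels'][200:275,140:230,::-1],None,fx=8,fy=8,interpolation=cv2.INTER_CUBIC)
for y,h,col in((50,-11,(0,0,255)),(50,2,(0,255,255))):
  q=[np.int32((proj(S,W(g,(dx,y,p[2]+h))[0])+.5-[140,200])*8) for dx in(-11,11)];cv2.line(b,q[0],q[1],col,1)
cv2.imwrite('pics/p7.png',b)
E
```

```text
5.25 [600.4943 224.4075  24.1297] 0.8121 -1.0 85.125 0.0 [-0.9917  0.1671 -0.0533]
turn -0.0002 shift [ 0.2 -0.3  0.1]
```

View pics/p7.png

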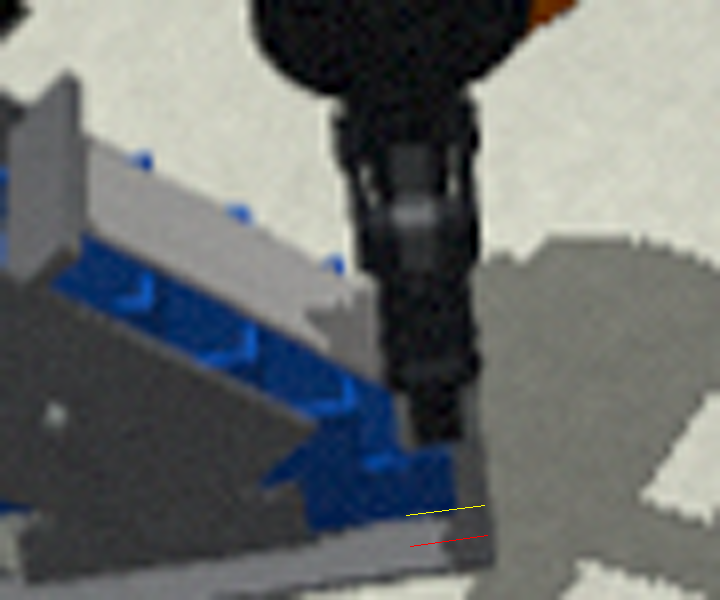

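```bash
python3 go.py; python3 - <<'E'
from fit import *
S=shot('side');s=r.sense();p=s['tool_pos']
g=[p[0],p[1],.8123];Z=lambda x,y,z:((proj(S,W(g,(x,y,z))[0])+.5-[140,200])*8).round(0)
for x,y,z in((0,0,86),(0,42,86),(0,-42,86),(0,43,26),(0,57,26),(0,-43,26),(0,43,50),(0,57,50),(0,57,86),(0,-57,86),(0,0,120)): print((x,y,z),Z(x,y,z))
print(np.round(S['cam_to_world'],3))
E
```

```text
5.3 [600.2173 224.2503  23.9071] 0.812 -1.0 85.3108 0.0 [-0.1399  0.8806  0.7042]
(0, 0, 86) [417. 238.]
(0, 42, 86) [429. 343.]
(0, -42, 86) [407. 141.]
(0, 43, 26) [444. 492.]
(0, 57, 26) [448. 529.]
(0, -43, 26) [421. 283.]
(0, 43, 50) [438. 435.]
(0, 57, 50) [442. 472.]
(0, 57, 86) [433. 382.]
(0, -57, 86) [403. 108.]
(0, 0, 120) [408. 149.]
[[-8.18000e-01  3.61000e-01 -4.48000e-01  1.51260e+02]
 [-5.74000e-01 -4.85000e-01  6.59000e-01  6.52816e+02]
 [ 2.00000e-02  7.96000e-01  6.04000e-01  6.74927e+02]
 [ 0.00000e+00  0.00000e+00  0.00000e+00  1.00000e+00]]
```

The fingertip looks about 25 mm higher than I modelled. A partial close, stopping well short of the strap, will show whether the pads meet the tray.

Request:
apply_moves(
  steps="0 0 0 0 0.66; 0 0 0 0 0.66; 0 0 0 0 0.66; 0 0 0 0 0.66; 0 0 0 0 0.66",
)

```text
clock: 5.85
tool_pos: [600.2, 224.2, 23.8]
eef_rot: [-2.886, -1.24, 0.0]
wrist_force: [-0.1, -0.8, 0.1]
finger_gap: 56.3
finger_force: 0.0
```

```bash
python3 go.py; python3 - <<'E'
from fit import *
S=shot('side');
b=cv2.resize(S['pixels'][200:275,140:230,::-1],None,fx=8,fy=8,interpolation=cv2.INTER_CUBIC)
cv2.imwrite('pics/p8.png',b)
E
```

```text
5.85 [600.1633 224.1648  23.7723] 0.8118 -1.0 56.3124 0.0 [-0.1396 -0.7872  0.1128]
```

Request:
apply_moves(
  steps="0 0 0 0 1; 0 0 0 0 1; 0 0 0 0 1; 0 0 0 0 1; 0 0 5 0 1; 0 0 5 0 1; 0 0 4 0 1; 0 0 0 0 1",
)

```text
clock: 6.7
tool_pos: [599.4, 224.0, 8.6]
eef_rot: [-2.886, -1.24, 0.003]
wrist_force: [0.3, 0.1, 0.5]
finger_gap: 85.3
finger_force: 0.0
```

```bash
python3 go.py; python3 - <<'E'
from fit import *
S=shot('side')
b=np.hstack([cv2.imread('pics/p8.png')[200:600,300:600],cv2.resize(S['pixels'][200:275,140:230,::-1],None,fx=8,fy=8,interpolation=cv2.INTER_CUBIC)[200:600,200:600]])
cv2.imwrite('pics/p8b.png',b)
E
```

```text
6.7 [599.3831 224.007    8.6216] 0.8118 -1.0 85.3304 0.0 [0.3107 0.0528 0.5043]
```

View pics/p8b.png

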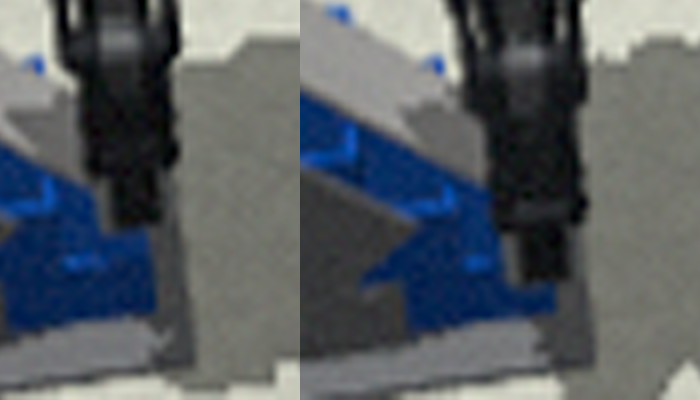

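Request:
apply_moves(
  steps="1 0 5 0 1; 0 0 3 0 1; 0 0 0 0 1; 0 0 0 0 0.66; 0 0 0 0 0.66; 0 0 0 0 0.66; 0 0 0 0 0.66; 0 0 0 0 0.66",
)

```text
clock: 7.55
tool_pos: [601.2, 225.0, 2.4]
eef_rot: [2.886, 1.24, 0.001]
wrist_force: [-0.7, -0.5, 4.4]
finger_gap: 60.5
finger_force: 43.6
```

```bash
python3 go.py
```

```text
7.55 [601.233  225.0121   2.381 ] 0.8119 -1.0 60.495 43.6323 [-0.6937 -0.4521  4.4476]
```

Contact at about 61 mm with 44 N, so the tray's nose is gripped. Pulling straight out now.

Request:
apply_moves(
  steps="0 0 0 0 0.6; -8 0 0 0 0.6; -10 0 0 0 0.6; -12 0 0 0 0.6; -10 0 0 0 0.6; 0 0 0 0 0.6",
  newtons=60,
)

```text
clock: 8.15
tool_pos: [574.5, 196.4, 2.7]
eef_rot: [-2.887, -1.238, -0.008]
wrist_force: [2.6, 2.6, 2.0]
finger_gap: 59.5
finger_force: 65.6
```

```bash
python3 go.py; python3 - <<'E'
from fit import *
D=np.load('poses.npz')['D']
S=shot('side')
b=cv2.resize(S['pixels'][205:280,140:230,::-1],None,fx=8,fy=8,interpolation=cv2.INTER_CUBIC)
for z in(5,30):
  q=[np.int32((proj(S,W(D,(x,31,z))[0])+.5-[140,205])*8) for x in(-125,-100)];cv2.line(b,q[0],q[1],(0,255,0),1)
cv2.imwrite('pics/p9.png',b)
E
```

```text
8.15 [574.5451 196.4302   2.6808] 0.8105 -1.0 59.4747 65.6492 [2.5676 2.6316 1.9613]
```

View pics/p9.png

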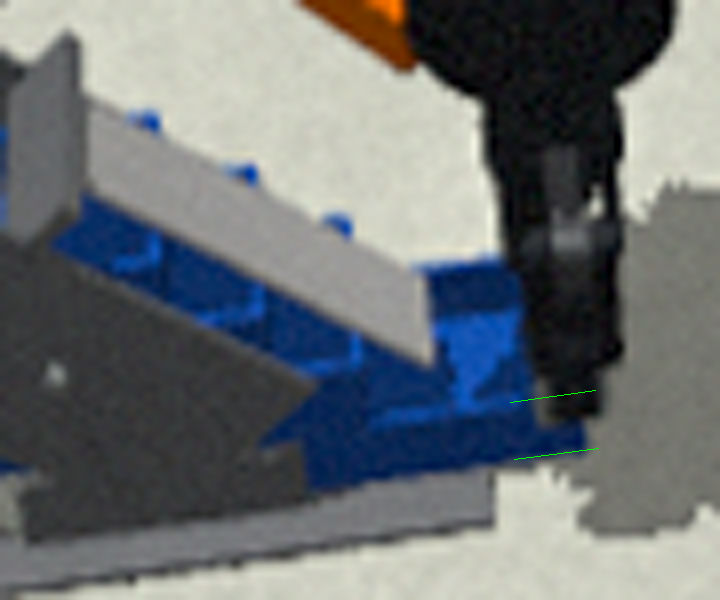

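The tray has come out about 40 mm with the grip, and the fingertip overlaps its wall by about 10 mm. Continuing to pull.

Request:
apply_moves(
  steps="-12 0 0 0 0.6; -13 0 0 0 0.6; -13 0 0 0 0.6; -12 0 0 0 0.6; -12 0 0 0 0.6; -12 0 0 0 0.6; -12 0 0 0 0.6; -12 0 0 0 0.6",
)

```text
clock: 9.0
tool_pos: [504.6, 123.9, 1.4]
eef_rot: [-2.886, -1.24, 0.002]
wrist_force: [-0.0, 0.4, -1.3]
finger_gap: 59.5
finger_force: 65.4
```

Request:
apply_moves(
  steps="0 0 0 0 0.6; 0 0 0 0 0.6; -5 0 0 0 0.6; 0 0 0 0 0.6",
)

```text
clock: 9.4
tool_pos: [502.2, 121.1, 1.7]
eef_rot: [-2.886, -1.241, 0.001]
wrist_force: [-1.4, -0.6, -0.1]
finger_gap: 59.4
finger_force: 65.5
```

```bash
python3 go.py 500 150 300 1.2973; cat > chk.py <<'E'
from fit import *
D=np.load('poses.npz')['D']
T=shot('top');S=shot('side')
for n,c in(('top',T),('side',S)):
    for d in r.recognise('tray1',n):
        P=w(c,d['location']);L=P[:2]-D[:2];k,s=np.cos(D[2]),np.sin(D[2])
        print(n,round(d['conf'],2),P.round(0),'loc',round(k*L[0]+s*L[1]),round(-s*L[0]+k*L[1]))
E
python3 chk.py
```

```text
9.4 [502.2466 121.0661   1.7093] 0.8119 -1.0 59.4214 65.4573 [-1.4003 -0.6229 -0.1042]
turn -0.4854 shift [  27.3  -10.  -298.3]
top 0.9 [739.  58.   5.] loc -104 -216
top 0.84 [432. 443.   3.] loc -36 272
top 0.7 [602. 227.  13.] loc -76 1
top 0.67 [685. 318.  60.] loc 47 3
top 0.64 [625. 249.  36.] loc -45 -1
top 0.53 [677. 308.  73.] loc 34 2
side 0.74 [742.  58.  11.] loc -103 -218
side 0.73 [625. 266.  34.] loc -32 10
side 0.71 [599. 250.  13.] loc -61 18
side 0.67 [541. 162.   5.] loc -166 0
side 0.66 [672. 277.  61.] loc 8 -16
side 0.56 [440. 431.   4.] loc -40 258
```

Request:
apply_moves(
  steps="0 0 3 0 0.6; 0 0 2 0 0.6; 0 0 0 0 0.6; 0 0 0 0 0.8; 0 0 0 0 1; 0 0 0 0 1; 0 0 0 0 1; 0 0 0 0 1",
)

```text
clock: 10.4
tool_pos: [502.4, 121.2, -3.4]
eef_rot: [-2.886, -1.24, 0.0]
wrist_force: [0.2, -0.0, -0.8]
finger_gap: 85.3
finger_force: 0.0
```

Request:
apply_moves(
  steps="26 0 0 0 1; 26 0 0 0 1; 0 0 0 0 1; 0 0 0 0 0.6; 0 0 0 0 0.6; 0 0 0 0 0.6; 0 0 0 0 0.6; 0 0 0 0 0.6",
)

```text
clock: 11.2
tool_pos: [537.9, 158.4, -3.0]
eef_rot: [2.887, 1.24, -0.001]
wrist_force: [-1.4, -1.5, 4.3]
finger_gap: 60.1
finger_force: 65.0
```

Request:
apply_moves(
  steps="0 0 -10 0 0.6; 0 0 -20 0 0.6; 0 0 -30 0 0.6; 0 0 -30 0 0.6; 0 0 -10 0 0.6; 0 0 0 0 0.6",
)

```text
clock: 11.8
tool_pos: [539.3, 159.0, 98.5]
eef_rot: [2.885, 1.24, 0.005]
wrist_force: [-0.1, -0.1, -0.9]
finger_gap: 59.9
finger_force: 64.8
```

```bash
python3 chk.py|grep -v 0.74; python3 - <<'E'
from fit import *
B=np.load('poses.npz')['B'];s=r.sense();p=s['tool_pos']
S=shot('side');T=shot('top')
# tray rim fit from side blue pixels: predict tray corners assuming centre at tool xy
im=S['pixels'].astype(int);m=((im[:,:,2]>im[:,:,0]+35)&(im[:,:,2]>im[:,:,1]+20)).astype(np.uint8)
_,lab,st,ce=cv2.connectedComponentsWithStats(m)
for i in range(1,len(st)):
    if st[i][4]>60: print('blue',st[i],ce[i].round(1))
for z0 in(80,95,110):
  q=np.array([proj(S,a) for a in W([p[0],p[1],.8119],[(x,y,z0+z) for x in(-58,58) for y in(-31,31) for z in(0,25)])]);print(z0,q.min(0).round(1),q.max(0).round(1))
print('target',W(B,(57,70,8)),B[2]+np.pi/2)
E
python3 go.py
```

```text
top 0.94 [432. 441.   3.] loc -38 271
top 0.85 [693. 323.  58.] loc 56 1
top 0.65 [741.  58.   3.] loc -103 -216
top 0.46 [520. 112. 114.] loc -216 -19
side 0.9 [741.  62.  11.] loc -101 -214
side 0.88 [442. 429.   2.] loc -40 256
side 0.77 [670. 276.  61.] loc 6 -15
side 0.65 [595. 250.  14.] loc -64 21
side 0.56 [627. 267.  31.] loc -31 10
side 0.43 [412. 261.  18.] loc -183 162
blue [ 203  203   55   31 1061] [228.8 218.7]
blue [147 230  49  36 577] [175.  248.7]
80 [204.3 207.1] [258.4 239.1]
95 [203.9 202.2] [258.6 234.3]
110 [203.6 197.3] [258.9 229.4]
target [[ 603.09662857 -324.84791639    8.        ]] 1.2973311000891878
12.1 [537.1193 158.7575  95.0692] 0.8117 -1.0 60.2048 64.8413 [ 0.1362 -0.0819 -0.3563]
```

Request:
apply_moves(
  steps="0 0 -30 -0.12 0.6; 0 0 -30 -0.12 0.6; 0 0 -30 -0.12 0.6; 0 0 -15 -0.1256 0.6; -30 12 0 0 0.6; -40 16 0 0 0.6; -42 17 0 0 0.6; -42 17 0 0 0.6",
)

```text
clock: 12.9
tool_pos: [555.9, -7.5, 200.9]
eef_rot: [-2.502, -1.898, 0.001]
wrist_force: [1.5, -0.2, -0.5]
finger_gap: 59.7
finger_force: 65.2
```

Request:
apply_moves(
  steps="-42 17 0 0 0.6; -42 17 0 0 0.6; -42 17 0 0 0.6; -42 17 0 0 0.6; -42 17 0 0 0.6; -42 17 0 0 0.6; -30 13 0 0 0.6; -20 9 0 0 0.6",
)

```text
clock: 13.7
tool_pos: [593.6, -332.9, 200.3]
eef_rot: [-2.504, -1.894, 0.001]
wrist_force: [-0.3, 1.0, -0.3]
finger_gap: 59.7
finger_force: 65.2
```

Request:
apply_moves(
  steps="0 0 0 0 0.6; 0 0 0 0 0.6",
)

```text
clock: 13.9
tool_pos: [593.8, -330.1, 200.5]
eef_rot: [-2.502, -1.896, 0.0]
wrist_force: [0.7, -1.0, -1.2]
finger_gap: 59.8
finger_force: 65.2
```

```bash
python3 go.py 593.2 -330.4 30 1.2973
```

```text
13.9 [ 593.7684 -330.0973  200.4833] 1.2968 -1.0 59.7671 65.1527 [ 0.6893 -1.0131 -1.2022]
turn -0.0005 shift [ -0.4  -0.5 170.5]
```

Request:
apply_moves(
  steps="0 0 40 0 0.6; 0 0 40 0 0.6; 0 0 40 0 0.6; 0 0 30 0 0.6; 0 0 20 0 0.6; 0 0 12 0 0.6; 0 0 0 0 0.6; 0 0 0 0 0.6",
)

```text
clock: 14.7
tool_pos: [594.9, -330.2, 20.9]
eef_rot: [2.502, 1.898, 0.001]
wrist_force: [0.2, 0.3, -1.1]
finger_gap: 59.9
finger_force: 65.1
```

```bash
python3 go.py 593.2 -330.4 5 1.2973; python3 - <<'E'
from fit import *
B=np.load('poses.npz')['B'];S=shot('side');T=shot('top');s=r.sense();p=s['tool_pos']
k=np.cos(B[2]),np.sin(B[2])
Z=p[2]+3
ims=[]
for c,(x0,y0,x1,y1) in((T,(335,140,425,230)),(S,(265,125,365,215))):
    im=cv2.resize(np.ascontiguousarray(c['pixels'][y0:y1,x0:x1,::-1]),None,fx=4.2,fy=4.2,interpolation=cv2.INTER_CUBIC)
    def pl(pts,col,cl):
        q=[np.int32((proj(c,a)+.5-[x0,y0])*4.2) for a in pts];cv2.polylines(im,[np.array(q)],cl,col,1)
    pl(W([p[0],p[1],1.2968],[(-58,-31,Z),(-58,31,Z),(58,31,Z),(58,-31,Z)]),(0,255,255),True)
    pl(W([p[0],p[1],1.2968],[(-58,-31,Z+25),(-58,31,Z+25),(58,31,Z+25),(58,-31,Z+25)]),(0,255,255),True)
    pl(W(B,[(-50,128,14),(88,128,14),(88,-140,14)]),(0,255,0),False)
    ims.append(im[:378,:400])
H=np.zeros((378,800,3),np.uint8);H[:,:ims[0].shape[1]]=ims[0];H[:,400:400+ims[1].shape[1]]=ims[1];cv2.imwrite('pics/p10.png',H)
E
```

```text
14.7 [ 594.9118 -330.2316   20.8753] 1.2981 -1.0 59.9026 65.1385 [ 0.1557  0.3465 -1.1364]
turn 0.0008 shift [-0.6 -1.6 15.9]
```

View pics/p10.png

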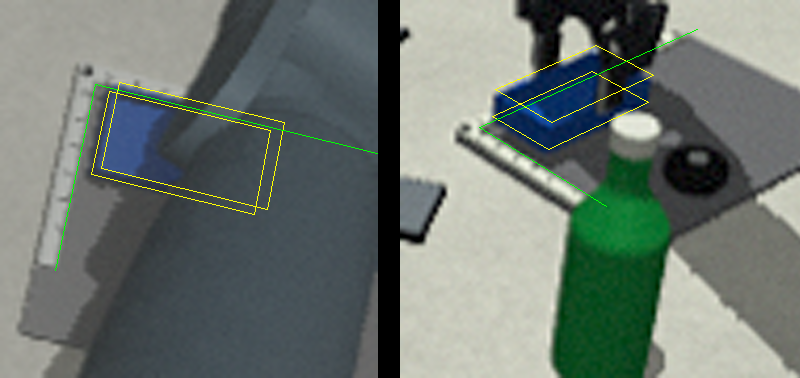

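The yellow tray outline matches to about 2 px in both views. The tray hovers just inside both legs of the L, at top (360,165). I'll lower it until I feel contact.

Request:
apply_moves(
  steps="0 0 4 0 0.6; 0 0 4 0 0.6; 0 0 3 0 0.6; 0 0 0 0 0.6; 0 0 0 0 0.6",
)

```text
clock: 15.3
tool_pos: [594.1, -330.4, 8.6]
eef_rot: [-2.503, -1.898, 0.0]
wrist_force: [-0.2, 0.7, -1.0]
finger_gap: 59.9
finger_force: 65.1
```

Request:
apply_moves(
  steps="0 0 2 0 0.6; 0 0 0 0 0.6; 0 0 0 0 0.6",
)

```text
clock: 15.6
tool_pos: [594.2, -330.4, 6.7]
eef_rot: [-2.503, -1.898, 0.0]
wrist_force: [0.4, 0.2, -1.3]
finger_gap: 59.9
finger_force: 65.1
```

Request:
apply_moves(
  steps="0 0 2 0 0.6; 0 0 0 0 0.6; 0 0 0 0 0.6",
)

```text
clock: 15.9
tool_pos: [594.5, -330.6, 5.1]
eef_rot: [2.503, 1.898, 0.0]
wrist_force: [-0.9, -0.5, 0.5]
finger_gap: 59.2
finger_force: 65.3
```

Request:
apply_moves(
  steps="0 0 1 0 0.6; 0 0 0 0 0.6; 0 2 0 0 0.6; 0 2 0 0 0.6; 0 0 0 0 0.6; 0 0 0 0 0.6",
)

```text
clock: 16.5
tool_pos: [598.3, -331.9, 5.0]
eef_rot: [2.503, 1.898, -0.0]
wrist_force: [-1.8, 0.7, 4.9]
finger_gap: 59.9
finger_force: 65.8
```

Request:
apply_moves(
  steps="0 1.5 0 0 0.6; 0 0 0 0 0.6; 0 0 0 0 0.6",
)

```text
clock: 16.8
tool_pos: [599.7, -332.3, 5.0]
eef_rot: [2.503, 1.898, -0.001]
wrist_force: [-2.9, 0.5, 5.1]
finger_gap: 60.1
finger_force: 65.9
```

Request:
apply_moves(
  steps="0 1.5 0 0 0.6; 0 0 0 0 0.6; 0 0 0 0 0.6",
)

```text
clock: 17.1
tool_pos: [601.1, -332.7, 5.0]
eef_rot: [2.503, 1.898, -0.001]
wrist_force: [-2.0, 1.0, 4.8]
finger_gap: 59.6
finger_force: 65.9
```

```bash
python3 go.py 603.1 -324.8 5 1.2973
```

```text
17.1 [ 601.1003 -332.6906    4.9753] 1.2976 -1.0 59.5619 65.8572 [-1.9748  1.0488  4.7917]
turn 0.0003 shift [ 8.1 -0.2 -0. ]
```

Request:
apply_moves(
  steps="0 1 0 0 0.6; 0 0 0 0 0.6; 0 0 0 0 0.6",
)

```text
clock: 17.4
tool_pos: [602.0, -332.9, 5.0]
eef_rot: [2.503, 1.898, -0.001]
wrist_force: [-3.1, -0.2, 6.2]
finger_gap: 59.7
finger_force: 65.9
```

Request:
apply_moves(
  steps="0 1 0 0 0.6; 0 0 0 0 0.6; 0 0 0 0 0.6",
)

```text
clock: 17.7
tool_pos: [602.9, -333.2, 5.0]
eef_rot: [2.503, 1.898, -0.001]
wrist_force: [-3.4, 0.7, 5.4]
finger_gap: 59.9
finger_force: 65.9
```

Request:
apply_moves(
  steps="0 1 0 0 0.6; 0 0 0 0 0.6; 0 0 0 0 0.6",
)

```text
clock: 18.0
tool_pos: [603.3, -333.3, 5.0]
eef_rot: [-2.502, -1.897, 0.002]
wrist_force: [-5.3, 1.5, 7.3]
finger_gap: 59.7
finger_force: 66.1
```

Request:
apply_moves(
  steps="0 1 0 0 0.6; 0 0 0 0 0.6; 0 0 0 0 0.6",
)

```text
clock: 18.3
tool_pos: [603.4, -333.3, 5.0]
eef_rot: [-2.501, -1.895, 0.004]
wrist_force: [-9.5, 2.6, 10.4]
finger_gap: 59.4
finger_force: 66.4
```

Request:
apply_moves(
  steps="2 0 0 0 0.6; 2 0 0 0 0.6; 1 0 0 0 0.6; 0 0 0 0 0.6; 0 0 0 0 0.6",
)

```text
clock: 18.8
tool_pos: [604.3, -330.9, 5.0]
eef_rot: [-2.505, -1.895, 0.007]
wrist_force: [-10.7, -4.7, 7.7]
finger_gap: 59.7
finger_force: 66.0
```

Request:
apply_moves(
  steps="1.5 0 0 0 0.6; 0 0 0 0 0.6; 0 0 0 0 0.6",
)

```text
clock: 19.1
tool_pos: [604.7, -329.5, 5.0]
eef_rot: [-2.505, -1.895, 0.007]
wrist_force: [-10.6, -4.2, 7.9]
finger_gap: 59.8
finger_force: 66.1
```

Request:
apply_moves(
  steps="1.5 0 0 0 0.6; 0 0 0 0 0.6; 1 0 0 0 0.6; 0 0 0 0 0.6; 0 0 0 0 0.6",
)

```text
clock: 19.6
tool_pos: [605.4, -327.2, 5.0]
eef_rot: [-2.505, -1.895, 0.007]
wrist_force: [-11.9, -6.0, 7.6]
finger_gap: 60.2
finger_force: 66.1
```

Request:
apply_moves(
  steps="1 0 0 0 0.6; 0 0 0 0 0.6; 0 0 0 0 0.6",
)

```text
clock: 19.9
tool_pos: [605.4, -327.1, 5.0]
eef_rot: [2.505, 1.895, -0.009]
wrist_force: [-11.1, -7.6, 6.3]
finger_gap: 59.7
finger_force: 65.9
```

Request:
apply_moves(
  steps="1 0 0 0 0.6; 0 0 0 0 0.6; 0 0 0 0 0.6",
)

```text
clock: 20.2
tool_pos: [605.4, -327.1, 5.0]
eef_rot: [2.504, 1.894, -0.01]
wrist_force: [-12.1, -11.7, 6.6]
finger_gap: 60.1
finger_force: 65.8
```

Request:
apply_moves(
  steps="1 0 0 0 0.6; 0 0 0 0 0.6; 0 0 0 0 0.6",
)

```text
clock: 20.5
tool_pos: [605.4, -327.1, 5.0]
eef_rot: [2.503, 1.894, -0.012]
wrist_force: [-13.7, -13.4, 5.1]
finger_gap: 59.8
finger_force: 65.8
```

Firm contact on both legs. Relaxing slightly, then release and rise.

Request:
apply_moves(
  steps="-1.5 -1 0 0 0.6; 0 0 0 0 0.75; 0 0 0 0 0.9; 0 0 0 0 1; 0 0 0 0 1; 0 0 0 0 1; 0 0 -10 0 1; 0 0 -30 0 1",
)

```text
clock: 21.3
tool_pos: [604.5, -321.2, 41.1]
eef_rot: [-2.498, -1.894, 0.003]
wrist_force: [-0.3, -0.9, -0.3]
finger_gap: 85.4
finger_force: 0.0
```

Request:
apply_moves(
  steps="0 0 -50 0 1; 0 0 -50 0 1; 0 0 -50 0 1; 0 0 -40 0 1; 0 0 0 0 1",
)

```text
clock: 21.8
tool_pos: [609.9, -325.1, 244.1]
eef_rot: [2.491, 1.889, 0.007]
wrist_force: [0.3, -0.1, 0.4]
finger_gap: 85.5
finger_force: 0.0
```

```bash
python3 - <<'E'
from fit import *
P=np.load('poses.npz')['P'];f=P[2];print('phone',P, 'phi opts',f,f+np.pi)
E
python3 go.py 413 249 230 -0.6479
```

```text
phone [413.95721656 247.76940078  -0.64791621] phi opts -0.6479162073127614 2.4936764462770316
21.8 [ 609.8769 -325.1092  244.0873] 1.2977 -0.9999 85.5461 0.0 [ 0.2941 -0.0791  0.4462]
turn 1.9456 shift [-503.5 -338.9   14.1]
```

Request:
apply_moves(
  steps="0 0 0 -0.1495 1; 0 0 0 -0.1495 1; 0 0 0 -0.1495 1; 0 0 0 -0.1495 1; 0 0 0 -0.1495 1; 0 0 0 -0.1495 1; 0 0 0 -0.1495 1; 0 0 0 -0.1495 1",
)

```text
clock: 22.6
tool_pos: [606.5, -322.7, 233.5]
eef_rot: [-0.991, -2.981, -0.0]
wrist_force: [-0.4, -0.4, -0.7]
finger_gap: 85.3
finger_force: 0.0
```

```bash
python3 - <<'E'
from fit import *
P=np.load('poses.npz')['P']
T=shot('top');S=shot('side')
res={}
for n,c in(('top',T),('side',S)):
    for q in('mini_phone','charger'):
        ms=r.masks_of(q,n)
        for m in ms[:2]:
            M=m['mask'];v,u=np.nonzero(M);print(n,q,round(m['conf'],2),len(u),u.mean().round(1),v.mean().round(1))
            pts=np.array([at(c,a,b,10)[:2] for a,b in zip(u,v)],np.float32);print('  rect@z10',[np.round(k,1) for k in cv2.minAreaRect(pts)])
        for d in r.recognise(q,n)[:1]: print('  rec',round(d['conf'],2),w(c,d['location']).round(0))
    print(n,'proj fit',proj(c,[P[0],P[1],13]).round(1))
# phone by saturation in image
for n,c,b in(('top',T,(165,225,200,265)),('side',S,(235,280,270,318))):
    im=c['pixels'][b[1]:b[3],b[0]:b[2]].astype(int);m=(im[:,:,0]-(im[:,:,1]+im[:,:,2])//2)>18
    v,u=np.nonzero(m);print(n,len(u),u.mean()+b[0],v.mean()+b[1],'u',u.min()+b[0],u.max()+b[0],'v',v.min()+b[1],v.max()+b[1])
    pts=np.array([at(c,a+b[0],e+b[1],13)[:2] for a,e in zip(u,v)],np.float32);print('  rect@13',[np.round(k,1) for k in cv2.minAreaRect(pts)])
E
python3 go.py 413 249 230 2.4937
```

```text
top mini_phone 0.72 1488 359.4 197.5
  rect@z10 [array([ 550.2, -305.9]), array([142. , 202.9]), np.float64(73.0)]
  rec 0.67 [416. 251.  14.]
top charger 0.68 266 163.4 257.8
  rect@z10 [array([375.1, 302.7]), array([47.4, 47.5]), np.float64(44.2)]
  rec 0.69 [372. 301.  27.]
top proj fit [181.7 243.5]
side mini_phone 0.61 223 250.1 298.8
  rect@z10 [array([414.8, 252.9]), array([22.9, 53.5]), np.float64(52.1)]
  rec 0.67 [412. 256.  18.]
side charger 0.75 596 252.3 323.3
  rect@z10 [array([377.2, 297.8]), array([48.7, 58.3]), np.float64(45.1)]
side charger 0.44 169 167.5 253.0
  rect@z10 [array([669.6, 276.9]), array([122.8,  55.4]), np.float64(47.0)]
  rec 0.55 [372. 311.  27.]
side proj fit [251.7 296. ]
top 113 180.83185840707964 243.69911504424778 u 174 189 v 235 251
  rect@13 [array([415.4, 249.3]), array([23.4, 49.2]), np.float64(52.5)]
side 223 250.4304932735426 299.80269058295966 u 243 258 v 287 311
  rect@13 [array([412.7, 255.2]), array([24.9, 56.6]), np.float64(53.2)]
23.1 [ 606.6641 -322.9653  233.7936] 2.4927 -1.0 85.6452 0.0 [-0.412  -0.5611 -0.2897]
turn -0.001 shift [499.6 339.2   3.8]
```

Request:
apply_moves(
  steps="30 20 0 0 0.5; 40 27 0 0 0.5; 40 27 0 0 0.5; 40 27 0 0 0.5; 40 27 0 0 0.5; 40 27 0 0 0.5; 40 27 0 0 0.5; 40 27 0 0 0.5",
)

```text
clock: 23.9
tool_pos: [484.9, 32.4, 234.0]
eef_rot: [1.002, 2.977, 0.0]
wrist_force: [0.6, 0.9, 0.7]
finger_gap: 42.5
finger_force: 0.0
```

Request:
apply_moves(
  steps="40 27 0 0 0.5; 40 27 0 0 0.5; 40 27 0 0 0.5; 40 27 0 0 0.5; 30 22 0 0 0.5; 0 0 0 0 0.5; 0 0 0 0 0.5",
)

```text
clock: 24.6
tool_pos: [412.5, 249.7, 233.9]
eef_rot: [0.998, 2.978, -0.0]
wrist_force: [0.3, 0.6, -0.3]
finger_gap: 42.8
finger_force: 0.0
```

```bash
python3 go.py 414.5 249.5 25 2.49
```

```text
24.6 [412.4694 249.6769 233.9124] 2.4951 -1.0 42.797 0.0 [ 0.2658  0.6079 -0.2876]
turn 0.0051 shift [ -1.7   1.1 208.9]
```

Request:
apply_moves(
  steps="-2 1 50 0.005 0.5; 0 0 50 0 0.5; 0 0 50 0 0.5; 0 0 30 0 0.5; 0 0 20 0 0.5; 0 0 10 0 0.5; 0 0 0 0 0.5",
)

```text
clock: 25.3
tool_pos: [414.6, 247.6, 22.9]
eef_rot: [-1.01, -2.973, 0.002]
wrist_force: [-0.7, -0.3, 0.1]
finger_gap: 42.8
finger_force: 0.0
```

```bash
python3 go.py 414.5 249.5 0 2.49;python3 - <<'E'
from fit import *
# where do dark gripper pixels sit around the phone in the side view
S=shot('side');s=r.sense();p=s['tool_pos'];g=[p[0],p[1],2.49]
im=S['pixels'].astype(int)
m=(im[:,:,0]-(im[:,:,1]+im[:,:,2])//2)>18
dark=im.sum(2)<110
for v in range(262,316,2): print(v,''.join('R' if m[v,u] else '#' if dark[v,u] else '.' for u in range(215,300)))
for y in(-35,-21,21,35):
    print(y,[proj(S,W(g,(dx,y,p[2]+h))[0]).round(0).tolist() for dx in(-11,11) for h in(-11,13)])
E
```

```text
25.3 [414.6211 247.6241  22.8942] 2.4866 -1.0 42.8186 0.0 [-0.6981 -0.3283  0.0708]
turn -0.0034 shift [ 1.2  1.4 22.9]
262 .................###################################.....############................
264 ...........#....#.....##############################....############.................
266 .........#.##..#.......##############################.#############..................
268 .......######..........#####################....##################...................
270 ........#######.......#############.............#################....................
272 .........#######.....#############.............################......................
274 ..........#######################..............#########.............................
276 ...........#####################...............########..............................
278 ............##################.................###...##..............................
280 ..............###############.................####...##..............................
282 ...............####..########..................###...##.....................
[... 1023 characters left out ...]
.............RRRRRRRRRRRR.........................................
308 .................................RRRRRRRRRRR.........................................
310 ..................................RRRRRR.....#.......................................
312 .................................######......##......................................
314 ...........................##................##......................................
-35 [[234.0, 296.0], [234.0, 289.0], [237.0, 304.0], [237.0, 297.0]]
-21 [[240.0, 294.0], [240.0, 287.0], [243.0, 302.0], [243.0, 295.0]]
21 [[259.0, 289.0], [259.0, 282.0], [262.0, 297.0], [262.0, 290.0]]
35 [[265.0, 288.0], [265.0, 281.0], [268.0, 296.0], [269.0, 289.0]]
```

Request:
apply_moves(
  steps="1 1 12 0 0.5; 0 0 8 0 0.5; 0 0 3 0 0.5; 0 0 0 0 0.5; 0 0 0 0 0.5",
)

```text
clock: 25.85
tool_pos: [414.9, 250.2, 1.0]
eef_rot: [1.008, 2.975, 0.0]
wrist_force: [0.1, 0.2, -0.2]
finger_gap: 42.9
finger_force: 0.0
```

Request:
apply_moves(
  steps="0 0 3 0 0.5; 0 0 3 0 0.5; 0 0 0 0 0.5; 0 0 0 0 0.5",
)

```text
clock: 26.25
tool_pos: [414.7, 250.1, -5.3]
eef_rot: [-1.008, -2.975, 0.0]
wrist_force: [0.3, 0.1, 0.7]
finger_gap: 42.7
finger_force: 0.0
```

```bash
python3 go.py 414.5 249.5 -8 2.49
```

```text
26.25 [414.6759 250.093   -5.2574] 2.4884 -1.0 42.709 0.0 [0.3295 0.143  0.7445]
turn -0.0016 shift [-0.2 -0.6  2.7]
```

Down 2 mm more and close gently.

Request:
apply_moves(
  steps="0 0 2 0 0.5; 0 0 0 0 0.4; 0 0 0 0 0.32; 0 0 0 0 0.2; 0 0 0 0 0.2; 0 0 0 0 0.2; 0 0 0 0 0.2",
  newtons=30,
)

```text
clock: 26.95
tool_pos: [415.0, 250.2, -6.9]
eef_rot: [1.008, 2.975, 0.0]
wrist_force: [0.5, 0.1, 2.1]
finger_gap: 21.0
finger_force: 29.5
```

```bash
python3 go.py
```

```text
26.95 [415.0139 250.1914  -6.9437] 2.4884 -1.0 21.013 29.5246 [0.4558 0.1251 2.0921]
```

Phone gripped: gap 21 mm, 30 N. I'll lift it, then check the tray's pose and refine the phone's offset in the grip from the clean first pictures.

Request:
apply_moves(
  steps="0 0 -5 0 0.2; 0 0 -15 0 0.2; 0 0 -30 0 0.2; 0 0 -40 0 0.2; 0 0 -50 0 0.2; 0 0 -50 0 0.2; 0 0 -40 0 0.2; 0 0 0 0 0.2",
)

```text
clock: 27.75
tool_pos: [418.2, 251.3, 230.2]
eef_rot: [1.004, 2.966, 0.012]
wrist_force: [0.8, 0.5, -0.0]
finger_gap: 20.6
finger_force: 29.4
```

```bash
python3 - <<'E'
from fit import *
from scipy.optimize import minimize
T=shot('top');S=shot('side');z=np.load('poses.npz')
K=8
def sil(c,p,dims,z0,b):
    h=np.array([(x,y,zz) for x in(-dims[0]/2,dims[0]/2) for y in(-dims[1]/2,dims[1]/2) for zz in(z0,z0+dims[2])])
    q=np.array([proj(c,a) for a in W(p,h)])+.5-[b[0],b[1]]
    m=np.zeros(((b[3]-b[1])*K,(b[2]-b[0])*K),np.uint8);cv2.fillConvexPoly(m,np.int32(cv2.convexHull(np.float32(q*K))[:,0]),1)
    return cv2.resize(m.astype(np.float32),None,fx=1/K,fy=1/K,interpolation=cv2.INTER_AREA)
def obs(im,b,f):
    a=im[b[1]:b[3],b[0]:b[2]].astype(int);m=f(a).astype(np.uint8)
    _,l,st,_=cv2.connectedComponentsWithStats(m);m=(l==1+st[1:,4].argmax()).astype(np.uint8)
    v,u=np.nonzero(m);o=np.zeros_like(m);cv2.fillConvexPoly(o,cv2.convexHull(np.c_[u,v].astype(np.int32)),1);return o.astype(np.float32)
def best(L,p0,dims,z0):
    f=lambda p:sum(abs(sil(c,p,dims,z0,b)-o).sum()/o.sum() for c,b,o in L)
    s=min((minimize(f,np.array(p0)+d,method='Nelder-Mead',options=dict(initial_simplex=np.array(p0)+d+np.array([[0,0,0],[4,0,0],[0,4,0],[0,0,.08]]))) for d in([0,0,0],[2,-2,.03])),key=lambda s:s.fun);return s.x,s.fun
t0=cv2.imread('pics/top0.png')[:,:,::-1];s0=cv2.imread('pics/side0.png')[:,:,::-1]
red=lambda a:(a[:,:,0]-(a[:,:,1]+a[:,:,2])//2)>18
bt,bs=(165,225,200,265),(235,280,270,318)
Lt=(T,bt,obs(t0,bt,red));Ls=(S,bs,obs(s0,bs,red))
for L in([Lt],[Ls],[Lt,Ls]): print('phone',best(L,[415,250,2.49],(48,22,13),0))
blue=lambda a:(a[:,:,2]>a[:,:,0]+30)&(a[:,:,2]>a[:,:,1]+15)
bt,bs=(340,150,410,200),(270,130,350,180)
Lt=(T,bt,obs(T['pixels'],bt,blue));Ls=(S,bs,obs(S['pixels'],bs,blue));print(Lt[2].sum(),Ls[2].sum())
k=z['B'];c,s=np.cos(k[2]),np.sin(k[2])
for L in([Lt],[Ls],[Lt,Ls]):
    p,f=best(L,[604,-326,1.297],(116,62,25),8);d=p[:2]-k[:2];print('tray',p,round(f,3),'board',c*d[0]+s*d[1],-s*d[0]+c*d[1],p[2]-k[2]-np.pi/2)
E
python3 go.py 605.2 -326.5 150 2.867
```

```text
phone (array([415.49433893, 250.22834595,   2.47107728]), np.float64(0.09843750298023224))
phone (array([415.05137587, 251.42004143,   2.4852776 ]), np.float64(0.07960227131843567))
phone (array([415.50743265, 250.69809528,   2.47158327]), np.float64(0.18733900785446167))
879.0 544.0
tray [ 606.97868862 -327.17646827    1.29478338] 0.075 board 61.366676787516106 68.80640125382033 -0.0025477243539966388
tray [ 604.12141605 -327.0088153     1.3173837 ] 0.078 board 58.57030014328479 68.19616216198537 0.02005259845499774
tray [ 605.7621623  -327.23799011    1.30447633] 0.177 board 60.21197075340638 68.4186188386634 0.007145227833385004
27.85 [414.9428 250.1916 223.6313] 2.4884 -1.0 20.6781 29.4405 [-0.0337 -0.7572 -0.617 ]
turn -0.3786 shift [-339.5 -503.5   73.6]
```

The phone is centred in the grip to within about 1 mm, and the tray measures where the push left it. Carrying the phone over, laid crosswise so the fingers have room inside the tray.

Request:
apply_moves(
  steps="0 0 0 -0.1262 0.2; 0 0 0 -0.1262 0.2; 0 0 0 -0.1262 0.2; -20 -30 0 0 0.2; -25 -37 0 0 0.2; -25 -37 0 0 0.2; -25 -37 0 0 0.2; -25 -37 0 0 0.2",
)

```text
clock: 28.65
tool_pos: [480.8, 44.8, 220.2]
eef_rot: [-0.429, -3.107, -0.0]
wrist_force: [0.7, -0.7, -0.3]
finger_gap: 20.9
finger_force: 29.5
```

Request:
apply_moves(
  steps="-25 -37 0 0 0.2; -25 -37 0 0 0.2; -25 -37 0 0 0.2; -25 -37 0 0 0.2; -25 -37 0 0 0.2; -25 -37 0 0 0.2; -25 -37 0 0 0.2; -25 -37 0 0 0.2",
)

```text
clock: 29.45
tool_pos: [593.3, -293.9, 219.4]
eef_rot: [-0.43, -3.107, -0.004]
wrist_force: [0.1, 0.8, -0.2]
finger_gap: 20.4
finger_force: 29.5
```

Request:
apply_moves(
  steps="-15 -24 0 0 0.2; -4 -5 0 0 0.2; 0 0 0 0 0.2; 0 0 0 0 0.2; 0 0 0 0 0.2",
)

```text
clock: 29.95
tool_pos: [604.4, -324.3, 222.4]
eef_rot: [-0.428, -3.111, -0.001]
wrist_force: [-0.8, -0.1, -0.6]
finger_gap: 20.3
finger_force: 29.5
```

```bash
python3 go.py 605.5 -327 40 2.867
```

```text
29.95 [ 604.4436 -324.3495  222.3967] 2.8684 -1.0 20.345 29.4961 [-0.8321 -0.102  -0.5784]
turn 0.0014 shift [ -1.7  -2.3 182.4]
```

Request:
apply_moves(
  steps="-1.7 -2.3 40 0 0.2; 0 0 45 0 0.2; 0 0 45 0 0.2; 0 0 30 0 0.2; 0 0 15 0 0.2; 0 0 5 0 0.2; 0 0 0 0 0.2; 0 0 0 0 0.2",
)

```text
clock: 30.75
tool_pos: [607.1, -329.5, 45.4]
eef_rot: [0.429, 3.109, -0.003]
wrist_force: [-0.0, -1.0, 0.4]
finger_gap: 20.5
finger_force: 29.5
```

```bash
python3 go.py 605.5 -327 5 2.867
```

```text
30.75 [ 607.1133 -329.4805   45.4126] 2.8673 -1.0 20.4517 29.4958 [-0.0178 -1.036   0.4216]
turn 0.0003 shift [ 2.2  2.  40.4]
```

Request:
apply_moves(
  steps="0 0 0 0 0.2; 0 0 0 0 0.2; 0 0 0 0 0.2",
)

```text
clock: 31.05
tool_pos: [606.0, -329.0, 43.7]
eef_rot: [0.43, 3.111, -0.001]
wrist_force: [-0.9, -0.4, -0.1]
finger_gap: 20.9
finger_force: 29.5
```

```bash
python3 go.py 605.5 -327 5 2.867
```

```text
31.05 [ 606.031  -328.9539   43.6995] 2.867 -1.0 20.8617 29.4951 [-0.8863 -0.4413 -0.0956]
turn -0.0 shift [ 1.   1.7 38.7]
```

Request:
apply_moves(
  steps="1 1.5 0 0 0.2; 0 0 6 0 0.2; 0 0 6 0 0.2; 0 0 6 0 0.2; 0 0 5 0 0.2; 0 0 0 0 0.2; 0 0 0 0 0.2",
)

```text
clock: 31.75
tool_pos: [605.0, -326.8, 19.5]
eef_rot: [-0.43, -3.112, -0.0]
wrist_force: [-1.1, 0.3, 0.7]
finger_gap: 21.0
finger_force: 29.5
```

```bash
python3 go.py 605.5 -327 5 2.867
```

```text
31.75 [ 605.0393 -326.829    19.5347] 2.867 -1.0 20.9544 29.4957 [-1.0539  0.2627  0.6887]
turn 0.0 shift [-0.5 -0.  14.5]
```

Below the rim with no contact force, so it's inside the tray. Lowering to the floor.

Request:
apply_moves(
  steps="0 0 5 0 0.2; 0 0 4 0 0.2; 0 0 2 0 0.2; 0 0 0 0 0.2; 0 0 0 0 0.2",
)

```text
clock: 32.25
tool_pos: [605.1, -327.0, 8.8]
eef_rot: [0.43, 3.112, -0.0]
wrist_force: [-0.8, 1.3, 0.5]
finger_gap: 20.5
finger_force: 29.5
```

Request:
apply_moves(
  steps="0 0 2 0 0.2; 0 0 1 0 0.2; 0 0 0 0 0.2; 0 0 0 0 0.2",
)

```text
clock: 32.65
tool_pos: [605.1, -326.9, 5.8]
eef_rot: [-0.43, -3.112, -0.0]
wrist_force: [0.8, 0.4, -0.2]
finger_gap: 20.7
finger_force: 29.5
```

Request:
apply_moves(
  steps="0 0 1 0 0.2; 0 0 0 0 0.2; 0 0 0 0 0.2",
)

```text
clock: 32.95
tool_pos: [605.1, -326.9, 4.8]
eef_rot: [-0.43, -3.112, -0.0]
wrist_force: [0.4, -0.3, 1.4]
finger_gap: 20.6
finger_force: 29.5
```

Expected floor contact is at about 4; one more mm, then release and rise.

Request:
apply_moves(
  steps="0 0 1 0 0.2; 0 0 0 0 0.2; 0 0 0 0 0.32; 0 0 0 0 0.45; 0 0 0 0 0.5; 0 0 0 0 0.5; 0 0 -5 0 0.5; 0 0 -20 0 0.5",
)

```text
clock: 33.75
tool_pos: [603.5, -325.7, 27.1]
eef_rot: [-0.429, -3.108, -0.004]
wrist_force: [-0.3, 0.6, -0.5]
finger_gap: 42.5
finger_force: 0.0
```

Request:
apply_moves(
  steps="0 0 -40 0 0.5; 0 0 -50 0 0.5; 0 0 -50 0 0.5; 0 0 -50 0 0.5; 50 0 0 0 0.5; 50 0 0 0 0.5; 50 0 0 0 0.5; 50 0 0 0 0.5",
)

```text
clock: 34.55
tool_pos: [411.1, -272.1, 220.5]
eef_rot: [0.429, 3.11, -0.003]
wrist_force: [-0.8, -0.3, 1.7]
finger_gap: 42.6
finger_force: 0.0
```

Request:
apply_moves(
  steps="0 -50 0 0 0.5; 0 -50 0 0 0.5; 0 -50 0 0 0.5; 0 0 0 0 0.5; 0 0 0 0 0.5",
)

```text
clock: 35.05
tool_pos: [371.6, -417.9, 220.2]
eef_rot: [0.433, 3.111, -0.001]
wrist_force: [0.1, 1.0, -0.1]
finger_gap: 42.6
finger_force: 0.0
```

```bash
python3 go.py; python3 - <<'E'
from fit import *
B=np.load('poses.npz')['B'];T=shot('top');S=shot('side')
t0=np.array([605.5,-327.2,1.297])
def rep(n,c,m,zz,ref,name):
    v,u=np.nonzero(m)
    if len(u)<5: print(n,name,'none');return
    pts=np.array([at(c,a,b,zz)[:2] for a,b in zip(u,v)],np.float32);R=cv2.minAreaRect(pts);print(n,name,len(u),[np.round(k,1) for k in R])
for n,c,b in(('top',T,(335,145,415,205)),('side',S,(265,125,355,185))):
    a=c['pixels'].astype(int);k=np.zeros(a.shape[:2],bool);k[b[1]:b[3],b[0]:b[2]]=1
    rep(n,c,k&(a[:,:,0]-(a[:,:,1]+a[:,:,2])//2>18),24,None,'phone')
    rep(n,c,k&(a[:,:,2]>a[:,:,0]+30)&(a[:,:,2]>a[:,:,1]+15),33,None,'tray')
    for q in('mini_phone','charger','earbud_case','smartphone','bottle'):
        for d in r.recognise(q,n)[:2]: print('  ',q,round(d['conf'],2),w(c,d['location']).round(0))
a=T['pixels'];
for v in range(155,195): print(v,''.join('R' if x[0]>(x[1]+x[2])/2+18 else 'B' if x[2]>x[0]+30 else 'w' if x.sum()>420 else '.' for x in a[v,345:405].astype(int)))
E
```

```text
35.05 [ 371.5766 -417.9094  220.2386] 2.8651 -1.0 42.5529 0.0 [ 0.0577  1.0303 -0.144 ]
top phone 95 [array([ 604.6, -326.3]), array([21.3, 48.9]), np.float64(74.4)]
top tray 583 [array([ 605. , -323.5]), array([116.3,  63.1]), np.float64(74.0)]
   mini_phone 0.69 [684. 318.  58.]
   charger 0.53 [372. 300.  27.]
   earbud_case 0.5 [ 482. -319.   28.]
   smartphone 0.56 [ 689. -146.    9.]
   bottle 0.83 [441. -82. 132.]
   bottle 0.68 [603. 229.  15.]
side phone 62 [array([ 609.2, -320.1]), array([33.8, 44.5]), np.float64(73.1)]
side tray 438 [array([ 594.5, -309.9]), array([136.6,  85.3]), np.float64(74.1)]
   mini_phone 0.58 [ 609. -318.   29.]
   charger 0.77 [376. 310.  28.]
   charger 0.37 [ 510. -410.    8.]
   earbud_case 0.71 [ 479. -312.   29.]
   smartphone 0.57 [ 693. -138.   10.]
   smartphone 0.3 [ 479. -314.   33.]
   bottle 0.78 [435. -68.  95.]
   bottle 0.34 [ 607. -320.   22.]
155 wwwwwwww.w..wwwwwwwwwwwwwwwwwwwwwwwwwwwwwwwwwwwwwwwwwwwwwwww
156 wwwwwww.....wwwwwwwwwwwwwwwwwwwwwwww.wwwwwwwwwwwwwwwwwwwwwww
157 wwwwwww.....www.wwwwwwwwwwwwwwwwwwwwwwwwwwwwwwwwwwww..www
[... 1708 characters left out ...]
.........................BBBBBBBBBBBB.B...........
185 w..wwww................................BBBBBBBB.B...........
186 w..www.....................................BBBBBB...........
187 w.ww............................................B...........
188 ..wwww......................................................
189 ..wwww......................................................
190 ..www.......................................................
191 ..www.......................................................
192 .wwww.......................................................
193 .wwww.......................................................
194 .ww.........................................................
```

The checks hold:
- **Tray:** 116 x 63 mm outline at 74.0° (the board is at 74.3°), tight against both legs.
- **Phone:** centred in the tray, 21 x 49 mm, keypad visible.
- **Bystanders:** all where they started.

Handing in.

```bash
python3 -c "
from station import r
print(r.sign_off())"
```

```text
the job is handed in; nothing more can be done
None
```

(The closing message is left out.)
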